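# Try, release and hold up a cabinet sash

## Task

Open the small grey parts cabinet on the bench so that someone can take out the dish: first tug its sliding front sash upward by the black handle until it stops hard or comes free, without touching the release plunger, to learn whether the hidden catch has caught it. If it is caught, let the handle settle back, press the steel plunger on the right fully down, then take the handle again; if it comes free at once, just keep raising it. Lift the sash about 10 cm, never letting it drop on the way, leave the loose things round it where they are, and finish still gripping the handle and holding the sash up, as it falls shut when let go.

Things in the scene. Friction and masses are not known exactly. Their poses are not given: they have to be found in the camera images.
- cabinet: Grey sheet-metal cabinet fixed to the bench, 200 deep (x) x 260 wide (y) x 140 high, with a clear sliding sash in front between two aluminium guides 175 high. Origin: on the bench, under the cabinet's middle; its -x axis points out of the front, +y to the left seen from the front towards the back, z up. It stands anywhere on the middle of the bench, turned up to 0.3 rad.
- sash_handle (a point): Centre of the black handle bar on top of the sash. The bar is 16 thick (x), 84 long (y), 18 high (z), on two posts, 36 mm clear below it and 195 mm above the bench when shut; it moves up with the sash. Axes as the cabinet's: pinch the bar from above with fingers closing along x.
- sash_travel (a joint): Height of the sash, m: 0 shut, 0.11 fully up. It weighs 3 to 6 N in all, slides almost freely and falls when let go. If the catch has caught, it rises only 6 mm of free play and then stops hard; otherwise nothing stops it. Whether it is caught at the start cannot be seen.
- sash: The whole sash with its handle: clear panel in an aluminium frame, 234 wide, 142 high. Origin: on the bench below the middle of the sash when shut; rises with it.
- plunger_top (a point): Centre of the top face of the steel release plunger on the grey latch housing (50 x 70, 170 high) fixed to the right-hand guide of the sash: a round button 22 in diameter, 201 mm above the bench when up, 160 mm to the right (cabinet -y) of the handle.
- plunger (a joint): Travel of the plunger, m: 0 up (as at the start), 0.014 fully down. It slides straight down with 2 to 6 N (a short knock of up to 14 N where it meets the catch) to a hard stop, stays down, and in going fully down pushes the hidden catch out of the sash's way for good. Press when the sash is not being pulled.
- tape_roll: Loose roll of masking tape, 110 across, 24 high, lying on the cabinet's roof; leave it. Origin: centre of its underside.
- sanding_roll: Loose dark roll, 49 x 106 x 49, on the bench in front of the cabinet; leave it. Origin: centre of its underside.
- bolt_3: Loose bolt, 110 long, on the bench in front of the cabinet; leave it. Origin: centre of its underside.

How it is judged:
On the way:
1. the sash has been tugged up, by 4.5 mm or more, before the plunger was pressed (value of joint plunger below 0.003 m and value of joint sash_travel above 0.0045 m), for 0.05 s.
At the end, for the whole second after the job is handed in: The sash is up by more than 85 mm and still, held there by the gripper's fingers alone (value of joint sash_travel above 0.085 m and velocity of joint sash_travel between -0.02 and 0.02 m/s and contact force between the fingers and sash above 2 N); the arm keeps its last pose, push and grip.
It fails at once if the sash is let drop: it moves down faster than 0.12 m/s while more than 12 mm up (value of joint sash_travel above 0.012 m and velocity of joint sash_travel below -0.12 m/s).
It fails at once if a loose thing is moved by more than 30 mm (distance of any of tape_roll, sanding_roll, bolt_3 from where it was at the start of the episode above 0.03 m).
It also fails if it takes over 51 s, if anything falls off the work surface, if the arm or the gripper's body presses on something with over 40 N, if the wrist force passes 120 N, or if a joint passes its speed limit or range.

## Robot

A 7-joint arm with a two-finger parallel gripper is mounted at the origin on a cart in front of the work surface, level with it; the furniture and walls round the work are solid. World frame = base frame: x ahead of the robot, y to its left, z up, the work surface at z = 0. Lengths are in m, angles in rad, forces in N, time in s.
With the tool pointing down it reaches from about 0.4 to 0.85 m from the base axis. Payload 4.5 kg.
Tool frame: the origin (TCP) lies at the very end of the fingers, on their centre line; the grasp point (between the pads) lies 19 mm behind it (r.grip_depth is the distance from the TCP to the grasp point, in m); z points along the fingers, x is the direction in which the jaws open and shut, and the axes are right-handed (so a half turn about z gives the same grasp; the last joint's range is limited). The gripper opens to 88 mm and grips with 3 to 60 N. Pads are 18 mm wide; open, the fingers measure 123 mm over their backs; the gripper's body (75 mm by 187 mm) begins 45 mm behind the grasp point.
Start: joints at [-1.303, 0.689, -0.195, 1.565, 0.157, 0.902, -0.215], TCP at [0.145, 0.608, 0.239] pointing down, gripper open.
Joint ranges: [-3.01, 3.01], [-0.46, 2.08], [-1.47, 1.51], [0.13, 2.56], [-1, 4.14], [0.04, 2.09], [-2.66, 2.66]. Speed limits (rad/s): [2.57, 2.57, 3.14, 3.14, 3.14, 3.14, 3.14].

## Interface

Orientations are given as a unit quaternion [x, y, z, w].
In Python, from plant import r gives the robot as it stands. The module is installed in compiled form; this text tells all that it offers.
- The arm moves only by the shell command python3 -m jog 'ROWS' [FORCE]. ROWS is JSON, a list of rows, each a list of 5 numbers: the shift along the tool's x, y, z in units of 1 m (1.0 is 1 m), then the turn about the tool's z in units of 360 degrees (1.0 is 360 degrees), then the closure, from 0 (fully open) to 1 (shut). In form: [[dx, dy, dz, yaw, fingers], ...]. A call has 1 to 20 rows; each row shifts and turns the commanded pose from where the row before left it, along the tool's axes as they then stand; what a row does not reach is not made up. A row lasts 1/10 s, in which the tool goes at most 50 mm and 8.59 degrees, less where a joint would pass 70% of its speed; a pose out of reach is approached as far as the arm can. A call with a number of a shift or a turn outside -1 to 1 is refused whole. A call with a gripper value outside its range is refused whole. The fingers move at their own pace and stop on an object; FORCE is the grip in N (left out, the last holds). Time passes only in rows, so rows that do not move let the fingers close. It gives the time, the measured TCP pose, the force and the opening at its end, in the units of the state.
- r.get_state(): the state, without advancing time (a new reading comes with each control period).
- r.snapshot(name): name is "scene" or "side" or "wrist"; returns the picture (384x512x3 uint8, red, green, blue); there is no depth.
- r.get_calibration(name): a dict with "mtx" (3x3 intrinsics, pixels), "R" (3x3) and "t" (3): a world point X has camera coordinates R X + t. Camera axes: x right, y down, z forward; pixel columns grow to the right and rows downward; lengths in m; the calibration is good to about 2 mm. A picture is of the moment at which its call begins: read the wrist's pose just before it. get_calibration takes no time and is no camera call; for the wrist camera it gives the pose at the moment of the call.
- r.finish_job(): hands the job in, once; it reports no verdict.
Trained networks look in the newest picture that a camera, given by its name, has taken for a name from the list of things; names that differ only in an ending like _2 or _b are one class to them, and where a whole thing is asked for, a point or a joint stands for the part that bears it (a point fixed in the world has none). Each returns a list of dicts, best first, with "score" (0 to 1); they miss things now and then, are a little off and sometimes report something else, mostly with a low value. They report only what shows in the picture. A call takes as long as a camera call.
- r.cut_out(thing, camera): "pixels" (384x512 bool, what is visible of it) and "rect" ([left, top, right, bottom] in pixels, round what is visible of it).
The state is a dict: "clock": time; "q": joint angles; "qd": joint speeds; "joint_torque": joint torques, N m; "tool_pos": TCP position; "eef_rot": TCP orientation; "contact_force": force on the tool from outside, world axes, zero at the start; "moment": the same for the moment, N m; "opening": opening from 0.0 (shut) to 1.0 (fully open).
Only numpy, scipy, OpenCV 4.12 (cv2) and the standard library are available. Lean on these libraries where they do the work, as an engineer would, in place of code of your own. Each camera call takes 0.05 s, during which the arm holds its last target.

## Working session

There is one attempt and no reset: what is moved stays moved. The work goes in short steps, Python scripts to look and compute and a shell command to move; the robot and the scene stay as the last step left them, time stands still between calls to the robot, and variables do not carry over. Pictures are saved under pics/ and viewed, and the job is handed in when it is done.

```bash
mkdir -p pics; python3 - <<'E'
from plant import r
import cv2,numpy as np
s=r.get_state(); print(s['clock'],s['tool_pos'],s['eef_rot'],s['opening'],s['contact_force'])
for n in ['scene','side']:
    im=r.snapshot(n); cv2.imwrite(f'pics/{n}0.png',im[:,:,::-1])
    c=r.get_calibration(n); print(n,c['mtx'].tolist(),np.round(c['R'],4).tolist(),np.round(c['t'],4).tolist())
    for t in ['sash_handle','plunger_top','sash','cabinet']:
        try:
            for d in r.cut_out(t,n)[:2]: 
                p=d['pixels']; ys,xs=np.nonzero(p); print(t,d['score'],d['rect'],xs.mean(),ys.mean(),p.sum())
        except Exception as e: print(t,e)
E
```

```text
0.0 [0.14469486 0.60736191 0.23789717] [ 7.84716379e-01  6.19854279e-01 -6.91178205e-04  6.31796065e-04] 0.9963577838250403 [0.62071954 0.48922089 0.94529451]
scene [[469.38389100027666, 0.0, 257.5571676594283], [0.0, 469.38389100027666, 191.59073996951994], [0.0, 0.0, 1.0]] [[-0.8516, -0.524, 0.0157], [-0.3958, 0.623, -0.6747], [0.3438, -0.5808, -0.7379]] [0.4733, 0.2805, 0.8827]
sash_handle 0.69 [202.9, 146.7, 266.5, 251.8] 234.5418618266979 195.6814988290398 3416
plunger_top 0.59 [272.7, 117.8, 280.4, 128.8] 277.11764705882354 120.56470588235294 85
sash 0.84 [203.1, 146.8, 265.2, 250.4] 234.76311239193083 195.00605187319886 3470
cabinet 0.85 [115.5, 114.6, 293.9, 269.9] 208.19770146394856 184.95943357504447 14618
side [[436.6449853669136, 0.0, 255.00599374925048], [0.0, 436.6449853669136, 191.10599664189886], [0.0, 0.0, 1.0]] [[0.2403, -0.9707, -0.0053], [-0.8475, -0.2071, -0.4888], [0.4733, 0.1219, -0.8724]] [-0.0933, 0.546, 0.8179]
sash_handle 0.95 [207.9, 155.1, 306.2, 217.7] 257.3805522208884 186.9654861944778 3332
plunger_top 0.59 [328.4, 176.2, 335.9, 189.9] 331.1604938271605 182.58024691358025 81
plunger_top 0.57 [207.1, 156.2, 306.3, 218.7] 257.5253310305124 186.81663788140472 3474
sash 0.56 [207.7, 154.3, 305.2, 213.5] 257.1810267187031 187.03872710897627 3331
sash 0.26 [198.6, 100.6, 350.8, 236.6] 276.45906944201505 169.20089207626378 11434
cabinet 0.65 [200.3, 100.3, 356.2, 237.2] 276.3134534172197 169.1006636214772 11603
```

View pics/scene0.png

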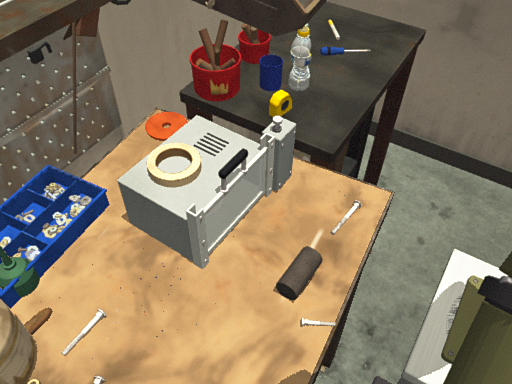

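View pics/side0.png

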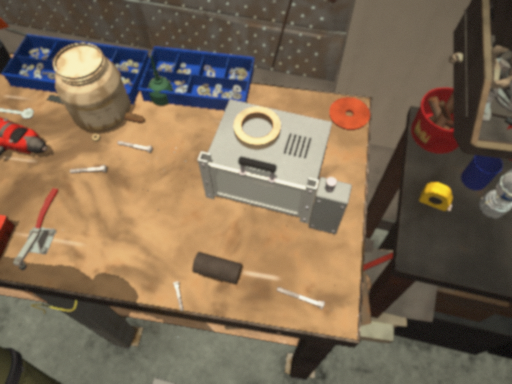

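```bash
python3 - <<'E'
import cv2
a=cv2.imread('pics/scene0.png')[100:260,190:310]; cv2.imwrite('pics/sc_crop.png',cv2.resize(a,None,fx=3.7,fy=3.7,interpolation=cv2.INTER_CUBIC))
a=cv2.imread('pics/side0.png')[140:240,195:360]; cv2.imwrite('pics/si_crop.png',cv2.resize(a,None,fx=4.8,fy=4.8,interpolation=cv2.INTER_CUBIC))
E
```

```text
(no output)
```

View pics/sc_crop.png

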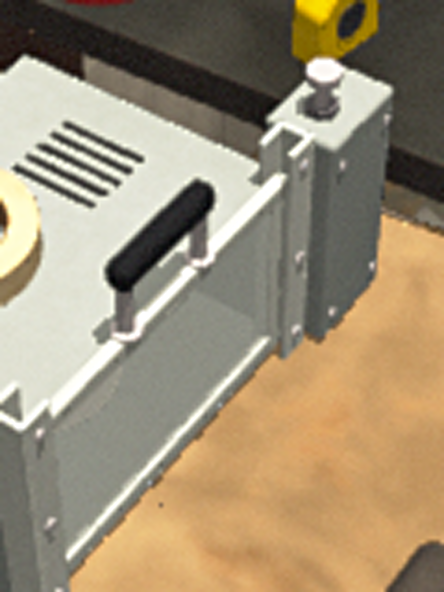

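View pics/si_crop.png

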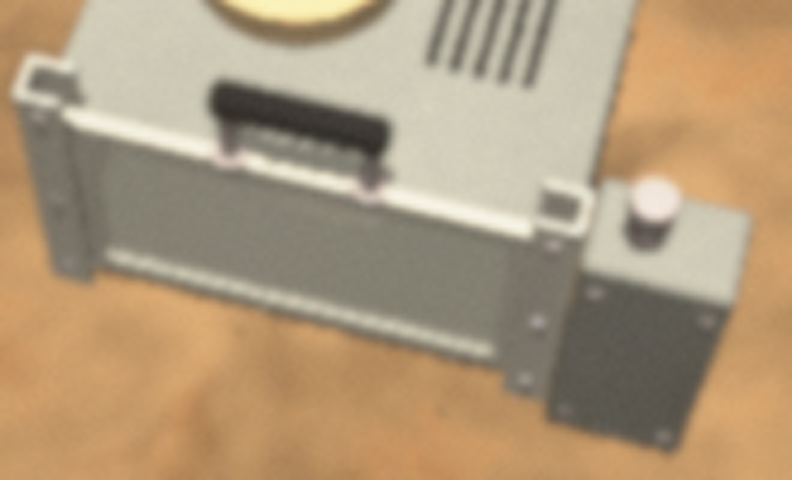

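```bash
cat > h.py <<'E'
from plant import r
import numpy as np
from scipy.optimize import least_squares
from scipy.spatial.transform import Rotation as R
def cal(n):
    c=r.get_calibration(n); return c['mtx'],np.array(c['R']),np.array(c['t'])
def proj(c,X):
    K,Rm,t=c; p=K@(Rm@np.asarray(X)+t); return p[:2]/p[2]
def tri(obs):
    f=lambda X: np.concatenate([proj(c,X)-uv for c,uv in obs])
    s=least_squares(f,[.5,0,.2]); return s.x,s.fun
E
python3 - <<'E'
from h import *
import cv2
C={n:cal(n) for n in('scene','side')}
def blob(n,box):
    im=cv2.imread(f'pics/{n}0.png').max(2).astype(int)
    x0,y0,x1,y1=box; m=(im[y0:y1,x0:x1]<60).astype(np.uint8)
    k,l,st,ce=cv2.connectedComponentsWithStats(m); i=1+np.argmax(st[1:,4])
    ys,xs=np.nonzero(l==i); P=np.c_[xs+x0,ys+y0].astype(float); print(n,len(P),P.min(0),P.max(0))
    rect=cv2.minAreaRect(P.astype(np.float32)); print(rect)
    c=np.array(rect[0]); b=cv2.boxPoints(rect)
    d=[np.linalg.norm(b[0]-b[1]),np.linalg.norm(b[1]-b[2])]
    e=((b[0]+b[3])/2,(b[1]+b[2])/2) if d[0]>d[1] else ((b[0]+b[1])/2,(b[2]+b[3])/2)
    return c,e
h1,e1=blob('scene',(205,140,255,185)); h2,e2=blob('side',(230,150,285,180))
print('handle',tri([(C['scene'],h1),(C['side'],h2)]))
e1=sorted(e1,key=lambda p:p[0]); e2=sorted(e2,key=lambda p:p[0])
a=tri([(C['scene'],e1[0]),(C['side'],e2[0])]); b=tri([(C['scene'],e1[1]),(C['side'],e2[1])]); print(a,b)
d=a[0]-b[0]; print(np.linalg.norm(d),'yaw',np.arctan2(-d[0],d[1]))
p=tri([(C['scene'],(277.6,118.9)),(C['side'],(331.7,181.3))]); print('plunger',p)
w=p[0]-(a[0]+b[0])/2; print(w, 'yaw by plunger',np.arctan2(w[0],-w[1]),np.linalg.norm(w[:2]))
E
```

```text
scene 306 [219. 149.] [247. 178.]
((233.25003051757812, 163.75001525878906), (8.485280990600586, 36.06244659423828), 45.0)
side 84 [241. 161.] [273. 171.]
((256.9520568847656, 165.7054901123047), (33.207984924316406, 3.473367214202881), 13.134021759033203)
handle (array([0.58779727, 0.04393394, 0.19164232]), array([ 0.15998584,  0.16153056,  0.057224  , -0.24245904]))
(array([0.59261967, 0.08121615, 0.18559686]), array([ 0.1452907 ,  0.14667857,  0.05355705, -0.22686526])) (array([0.58153638, 0.00732002, 0.20005725]), array([ 0.17633897,  0.17805961,  0.0612045 , -0.25938898]))
0.07610900822793981 yaw -0.1488750149289743
plunger (array([ 0.58184213, -0.11697506,  0.19787507]), array([-0.29267817, -0.2961412 , -0.09242782,  0.39370033]))
[-0.0052359  -0.16124314  0.00504801] yaw by plunger -0.032460686259525855 0.16132812882404654
```

```bash
python3 - <<'E'
from h import *
import cv2
C={n:cal(n) for n in('scene','side')}
def onz(n,uv,z):
    K,Rm,t=C[n]; d=Rm.T@np.linalg.inv(K)@np.r_[uv,1]; o=-Rm.T@t
    return o+d*(z-o[2])/d[2]
def line(n,u,v,z):
    a,b=onz(n,u,z),onz(n,v,z); d=b-a; 
    if d[1]<0:d=-d
    print(n,a[:2].round(4),b[:2].round(4),'len',np.linalg.norm(d).round(4),'yaw',np.arctan2(-d[0],d[1]).round(4))
s=lambda x,y:(195+x/4.8-.5,140+y/4.8-.5)
q=lambda x,y:(190+x/3.7-.5,100+y/3.7-.5)
line('side',s(65,115),s(530,230),.142)
line('side',s(108,258),s(495,350),.012)
line('side',s(60,280),s(525,393),.0)
line('side',s(220,98),s(380,133),.195)
line('scene',q(50,412),q(285,180),.142)
line('scene',q(118,275),q(205,190),.195)
line('scene',q(70,575),q(275,345),0)
# handle darker thresholds
for n,box,th in(('scene',(205,140,255,185),80),('side',(230,150,285,180),85)):
    im=cv2.imread(f'pics/{n}0.png').max(2).astype(int)
    x0,y0,x1,y1=box; m=(im[y0:y1,x0:x1]<th).astype(np.uint8)
    k,l,st,ce=cv2.connectedComponentsWithStats(m); i=1+np.argmax(st[1:,4])
    ys,xs=np.nonzero(l==i); P=np.c_[xs+x0,ys+y0].astype(np.float32);print(n,len(P),P.min(0),P.max(0),cv2.minAreaRect(P)); 
    c=cv2.minAreaRect(P)[0]; print(onz(n,c,.195))
print(onz('scene',(277.6,118.9),.201),onz('side',(331.7,181.3),.201))
E
```

```text
side [0.5974 0.1614] [ 0.5879 -0.0649] len 0.2265 yaw -0.042
side [0.5943 0.1502] [ 0.5896 -0.0588] len 0.209 yaw -0.0224
side [0.5815 0.1741] [ 0.5751 -0.0783] len 0.2525 yaw -0.0255
side [0.5909 0.0816] [0.5898 0.008 ] len 0.0736 yaw -0.015
scene [0.5947 0.1408] [ 0.5834 -0.0778] len 0.2189 yaw -0.0519
scene [0.5901 0.0816] [0.5872 0.0033] len 0.0784 yaw -0.0381
scene [0.5914 0.1427] [ 0.5841 -0.0746] len 0.2175 yaw -0.0333
scene 320 [219. 149.] [247. 178.] ((233.25001525878906, 163.25), (9.192388534545898, 36.769554138183594), 45.0)
[0.58710679 0.04540119 0.195     ]
side 244 [239. 158.] [274. 172.] ((256.68878173828125, 164.71800231933594), (36.1346435546875, 7.4414567947387695), 13.5704345703125)
[0.58737822 0.0445306  0.195     ]
[ 0.57899339 -0.1129911   0.201     ] [ 0.58089069 -0.11685309  0.201     ]
```

```bash
python3 -m jog '[[0,0,-0.03,0,0],[0,0,-0.03,0,0],[-0.0247,0.0311,0,0,0],[-0.0247,0.0311,0,0,0],[-0.0247,0.0311,0,0,0],[-0.0247,0.0311,0,0,0],[-0.0247,0.0311,0,0,0],[-0.0247,0.0311,0,0,0],[-0.0247,0.0311,0,0,0],[-0.0247,0.0311,0,0,0],[-0.0247,0.0311,0,0,0],[-0.0247,0.0311,0,0,0],[-0.0247,0.0311,0,0,0],[-0.0247,0.0311,0,0,0],[-0.0247,0.0311,0,0,0],[-0.0247,0.0311,0,0,0],[-0.0247,0.0311,0,0,0],[-0.0247,0.0311,0,0,0]]' 20
python3 -m jog '[[0,0,0,0.022,0],[0,0,0,0.022,0],[0,0,0,0.022,0],[0,0,0,0.022,0],[0,0,0,0.022,0],[0,0,0,0.022,0],[0,0,0,0.022,0],[0,0,0,0.022,0],[0,0,0,0.022,0],[0,0,0,0.020,0],[0,0,0,0,0]]'
```

```text
clock: 2.3
tool_pos: [0.5382, 0.1069, 0.2989]
eef_rot: [0.785, 0.62, 0.0, 0.0]
contact_force: [0.6, 0.3, 0.3]
opening: 0.999
clock: 3.4
tool_pos: [0.5373, 0.1085, 0.2988]
eef_rot: [1.0, -0.016, 0.0, 0.0]
contact_force: [0.2, 0.3, 0.9]
opening: 0.999
```

```bash
python3 -m jog '[[0.026,0.031,0,0,0],[0.026,0.031,0,0,0],[0,0,0,0,0],[0,0,0,0,0]]'
python3 - <<'E'
from h import *
import cv2
print(r.get_state()['tool_pos'])
im=r.snapshot('wrist'); cv2.imwrite('pics/w1.png',im[:,:,::-1]); C=cal('wrist')
for X in ([.587,.0445,.195],[.582,-.1165,.201]): print(proj(C,X))
im=r.snapshot('side'); cv2.imwrite('pics/s1.png',im[:,:,::-1])
E
```

```text
clock: 3.8
tool_pos: [0.5874, 0.0438, 0.2985]
eef_rot: [1.0, -0.016, -0.0, -0.0]
contact_force: [0.1, 1.7, 0.4]
opening: 1.001
[0.58735197 0.04377605 0.298472  ]
[256.44044843 193.3248128 ]
[256.16118401 337.06673987]
```

View pics/w1.png

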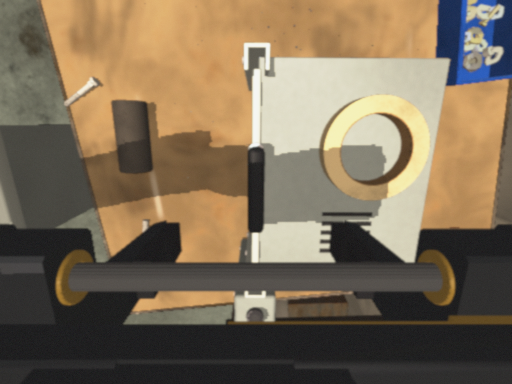

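View pics/s1.png

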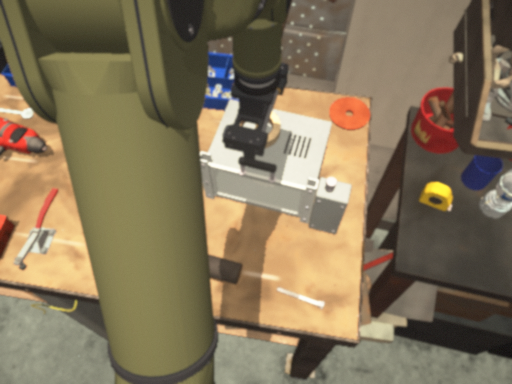

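```bash
python3 -m jog '[[0,-0.003,0.03,0,0],[0,0,0.03,0,0],[0,0,0.03,0,0],[0,0,0.02,0,0],[0,0,0.012,0,0],[0,0,0,0,0],[0,0,0,0,0.5],[0,0,0,0,0.8],[0,0,0,0,1],[0,0,0,0,1],[0,0,0,0,1],[0,0,0,0,1],[0,0,0,0,1],[0,0,0,0,1],[0,0,0,0,1],[0,0,0,0,1]]' 25
python3 - <<'E'
from h import *
import cv2
im=r.snapshot('scene'); cv2.imwrite('pics/sc2.png',im[:,:,::-1])
E
```

```text
clock: 5.5
tool_pos: [0.588, 0.0476, 0.1767]
eef_rot: [1.0, -0.016, 0.001, -0.0]
contact_force: [0.8, 0.5, -1.7]
opening: 0.18
```

View pics/sc2.png

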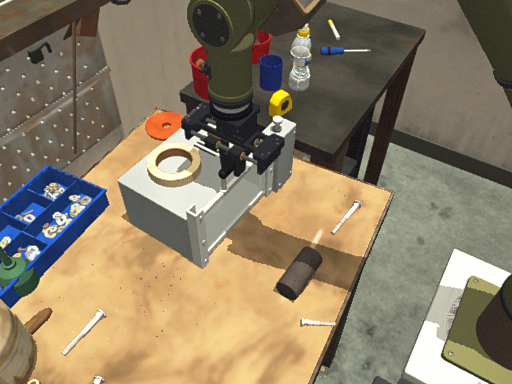

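The fingers closed to about 16 mm, so they hold the bar. Next is a gentle tug upward.

```bash
python3 -m jog '[[0,0,-0.0015,0,1],[0,0,-0.0015,0,1],[0,0,-0.0015,0,1],[0,0,-0.0015,0,1],[0,0,0,0,1],[0,0,0,0,1]]'; python3 -m jog '[[0,0,-0.001,0,1],[0,0,-0.001,0,1],[0,0,-0.001,0,1],[0,0,0,0,1],[0,0,0,0,1]]'
```

```text
clock: 6.15
tool_pos: [0.588, 0.0476, 0.183]
eef_rot: [1.0, -0.016, 0.001, -0.0]
contact_force: [5.7, -0.4, -4.0]
opening: 0.178
clock: 6.65
tool_pos: [0.588, 0.0476, 0.1859]
eef_rot: [1.0, -0.016, 0.001, -0.0]
contact_force: [4.6, -0.2, -4.5]
opening: 0.18
```

```bash
python3 -m jog '[[0,0,-0.001,0,1],[0,0,-0.001,0,1],[0,0,-0.001,0,1],[0,0,-0.001,0,1],[0,0,-0.001,0,1],[0,0,0,0,1],[0,0,0,0,1]]'
python3 - <<'E'
from h import *
import cv2
im=r.snapshot('scene'); cv2.imwrite('pics/sc3.png',cv2.resize(im[100:260,140:310,::-1],None,fx=3.7,fy=3.7,interpolation=cv2.INTER_CUBIC))
E
```

```text
clock: 7.35
tool_pos: [0.5879, 0.0476, 0.1909]
eef_rot: [1.0, -0.016, 0.001, -0.0]
contact_force: [4.9, 0.5, -4.1]
opening: 0.178
```

View pics/sc3.png

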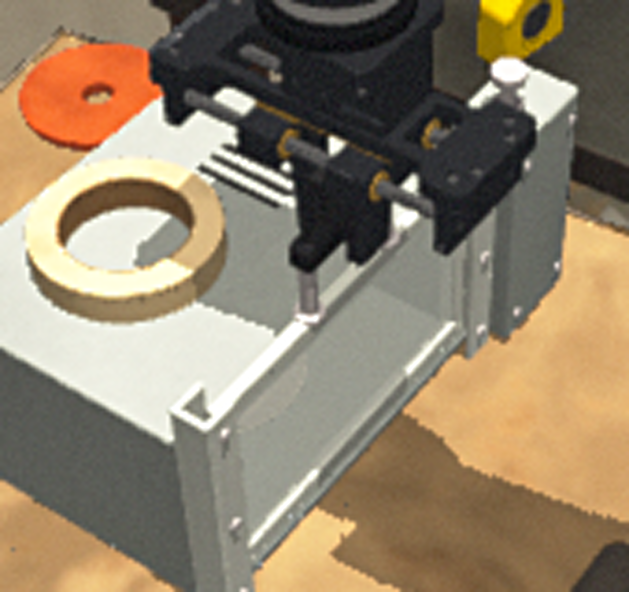

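The picture shows a gap under the sash and the sash frame higher between the guides. The arm has risen 14 mm with only the sash's weight (about 4 N) on the wrist. The catch hasn't caught it, so I keep raising.

```bash
python3 -m jog '[[0,0,-0.003,0,1],[0,0,-0.006,0,1],[0,0,-0.006,0,1],[0,0,-0.006,0,1],[0,0,-0.006,0,1],[0,0,-0.006,0,1],[0,0,0,0,1]]' 35
python3 -m jog '[[0,0,-0.006,0,1],[0,0,-0.006,0,1],[0,0,-0.006,0,1],[0,0,-0.006,0,1],[0,0,-0.006,0,1],[0,0,-0.006,0,1],[0,0,-0.006,0,1],[0,0,-0.005,0,1],[0,0,-0.003,0,1],[0,0,-0.002,0,1],[0,0,0,0,1],[0,0,0,0,1],[0,0,0,0,1]]'
python3 - <<'E'
from h import *
import cv2
im=r.snapshot('scene'); cv2.imwrite('pics/sc4.png',im[:,:,::-1])
for n in ['side']:
  cv2.imwrite('pics/si4.png',r.snapshot(n)[:,:,::-1])
E
```

```text
clock: 8.1
tool_pos: [0.588, 0.0476, 0.2244]
eef_rot: [1.0, -0.016, 0.001, -0.0]
contact_force: [5.5, -0.4, -4.2]
opening: 0.171
clock: 9.4
tool_pos: [0.5879, 0.0476, 0.2755]
eef_rot: [1.0, -0.016, 0.001, -0.0]
contact_force: [6.2, -0.8, -4.2]
opening: 0.174
```

View pics/sc4.png

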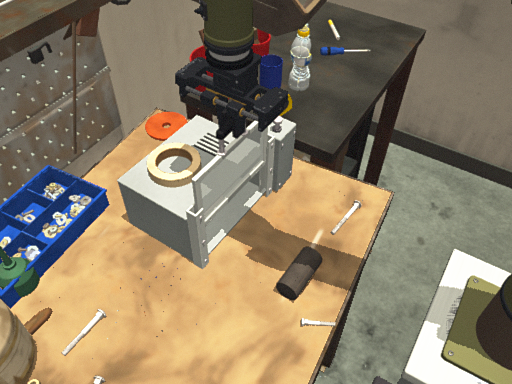

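View pics/si4.png

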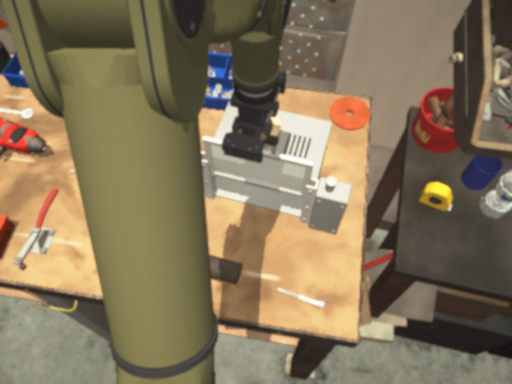

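```bash
python3 - <<'E'
from h import *
C=cal('scene')
for z in(.142,.22,.23,.24,.25): print(z,proj(C,[.591,.162,z]).round(1), proj(C,[.591,.162,z-.142]).round(1))
import cv2
a=cv2.imread('pics/sc4.png')[110:270,170:310]; cv2.imwrite('pics/c4.png',cv2.resize(a,None,fx=3.7,fy=3.7,interpolation=cv2.INTER_CUBIC))
E
```

```text
0.142 [198.  218.9] [203.2 261.4]
0.22 [194.5 191. ] [200.5 239.2]
0.23 [194.1 187.2] [200.1 236.2]
0.24 [193.6 183.3] [199.7 233.1]
0.25 [193.1 179.3] [199.3 230. ]
```

View pics/c4.png

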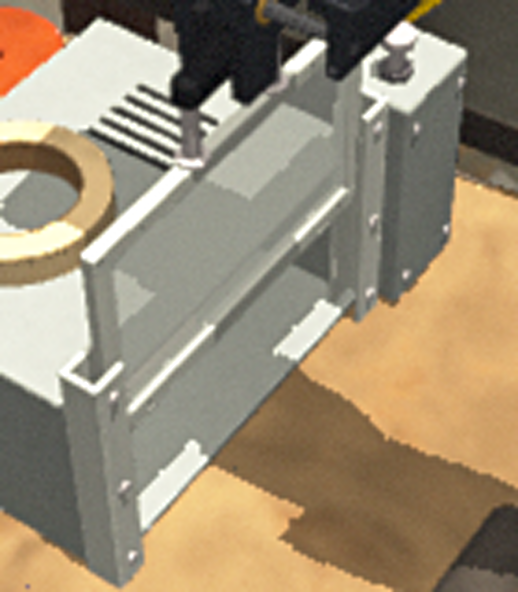

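The sash's top corner is at pixel (194, 180), which puts it at z ≈ 0.25. That is about 100 mm up, with the bar still gripped, the plunger untouched, and the tape and rolls in place.

```bash
python3 - <<'E'
from h import *
s=r.get_state(); print(s['clock'],s['tool_pos'],s['opening'],s['contact_force'],abs(np.array(s['qd'])).max())
print(r.finish_job())
E
```

```text
9.5 [0.58795061 0.04763361 0.2754896 ] 0.17933345837857462 [ 5.71273228  0.5524455  -3.47880521] 0.0020903633959890484
the job is handed in; nothing more can be done
None
```

The sash is up about 10 cm and still held by the handle. I handed the job in at 9.5 s; it gives no verdict, so I can't confirm it passed.

- **Tug:** I gripped the bar from above and pulled up gently. It went past the 6 mm free play with only about 4 N on the wrist, and a picture at 14 mm showed the sash lifted. The catch had not caught it, so I left the plunger alone and kept raising.
- **Final height:** The arm rose 99 mm from where it gripped. The sash's top corner in the scene picture agrees, at about 100 mm or slightly more.
- **Grip and stillness:** At hand-in the fingers were about 16 mm apart on the bar, with the grip set to 35 N. The wrist force was about 3.5 N downward plus a steady sideways 5–6 N. The arm was still.
- **Loose things:** In the last pictures the tape roll, sanding roll and bolts look where they were. I checked this by eye only and did not measure it.
- **Disagreements:** The first estimates of the cabinet's turn ranged from −0.015 to −0.15 rad. I used −0.033, and the wrist picture and the clean grasp bore it out. The wrist picture also put the handle 3 mm off in y, which I corrected before gripping.

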